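Work the lever-lid food caddy for someone's peelings

ROBOT

A 6-joint arm with a two-finger parallel gripper is mounted at the origin on a cart in front of the work surface, level with it; the furniture and walls round the work are solid. World frame = base frame: x ahead of the robot, y to its left, z up, the work surface at z = 0. Lengths are in m, angles in rad, forces in N, time in s.
With the tool pointing down it reaches from about 0.325 to 0.775 m from the base axis. Payload 5.5 kg.
Tool frame: the origin (TCP) lies on the centre line of the jaws, within the pads' length; the fingertips stand 17 mm ahead of it and the grasp point (between the pads) lies 2 mm behind it (bot.nose_length is the distance from the TCP to the fingertips, in m); z points along the fingers, y is the line along which they close (so a half turn about z gives the same grasp; the last joint's range is limited). The gripper opens to 85 mm and grips with 20 to 120 N. Pads are 22 mm wide; open, the fingers measure 114 mm over their backs; the gripper's body (76 mm by 85 mm) begins 54 mm behind the grasp point. The pads swing forward as they close: fully open they stand 13 mm farther back than shut.
Start: joints at [-1.246, 0.091, 1.231, -0, 1.82, -0.057], TCP at [0.224, -0.557, 0.248] pointing down, gripper open.
Joint ranges: [-2.87, 2.87], [-0.86, 2.18], [0.17, 2.46], [-1.51, 4.65], [0.06, 2.69], [-2.65, 2.65]. Speed limits (rad/s): [2.57, 2.57, 3.01, 3.14, 3.14, 3.14].

INTERFACE

Orientations are given as a rotation vector (axis times angle).
In Python, from rig import bot, capture, order gives the robot as it stands.
- The arm moves only by the tool step_arm, never from a script. Its argument "rows" is a list of rows, each an object of numbers: "dx", "dy", "dz": the shift along the tool's x, y, z normalised to -1 to 1, where 1 is 500 mm; "ax", "ay", "az": the turn, a rotation vector about the tool's x, y, z normalised to -1 to 1, where 1 is 0.5 rad. A call has exactly 5 rows; each row is the pose to reach, as a shift and turn from the pose commanded when the call began, along the tool's axes at that moment; what a row does not reach only later rows make up. A row lasts 1/12 s, in which the tool goes at most 41.7 mm and 7.16 degrees, less where a joint would pass 70% of its speed; a pose out of reach is approached as far as the arm can. A call with a number of a shift or a turn outside -1 to 1 is refused whole. A call with a gripper value outside its range is refused whole. "gripper" is the opening, from 0 (shut) to 1 (fully open), set as the call begins (left out, the last holds). The fingers move at their own pace and stop on an object; the grip force is fixed at half the most. Time passes only in rows, so rows that repeat a pose let the fingers close, or fill a call up. It gives the time, the measured TCP pose, the force, the opening and the grip force at its end, in the units of the state.
- bot.read_state(): the state, without advancing time (a new reading comes with each control period).
- capture(name): name is "scene" or "top"; returns a dict with "color" (480x640x3 uint8, blue, green, red), "range_z" (480x640 float32, m along the optical axis (not along the pixel's ray), 0 where there is no reading), "mtx" (3x3 intrinsics, pixels), "R" (3x3) and "t" (3): a world point X has camera coordinates R X + t. Camera axes: x right, y down, z forward; pixel columns grow to the right and rows downward; lengths in m; the calibration is good to about 2 mm. A picture is of the moment at which its call begins.
- order.finish_job(): hands the job in; it is judged then, once.
The state is a dict: "clock": time; "q": joint angles; "qd": joint speeds; "effort": joint torques, N m; "tcp_pos": TCP position; "tool_rot": TCP orientation; "ft_force": force on the tool from outside, world axes, zero at the start; "ft_torque": the same for the moment, N m; "gripper_width": finger opening in m; "gripper_force": force on a finger pad.
Only numpy, scipy, OpenCV 4.12 (cv2) and the standard library are available. Lean on these libraries where they do the work, as an engineer would, in place of code of your own. Each camera call takes 0.05 s, during which the arm holds its last target. There are 200 camera calls.

TASK

Open the locked food-waste caddy so that I can drop my peelings in: push the orange lock tab on its lid fully to the caddy's left (your left as you face it), then press the front lever right down with the fingertips and keep the lid fully open for three seconds. Then ease the lever up slowly so that the lid comes down without slamming, and when it is shut push the tab fully back to lock it. Work the lid by its lever only, and leave the caddy and everything else standing where they are.

Things in the scene. Friction and masses are not known exactly. Their poses are not given: they have to be found in the camera images.
- caddy: Sage-green box-shaped worktop food-waste caddy, 200 mm deep, 190 mm wide, 200 mm high to its rim, 2.6 kg, standing loose on four rubber feet. Origin: centre of its underside, on the worktop. Its x axis points from its front (lever side) to its back (hinge side), y to its left as seen by someone facing its front, z up. Its front wall lies at x = -100 mm; a small steel staple for the lock's bolt sticks out 18 mm from it just under the rim.
- lever_pad (a point): Centre of the upper face of the lever's pad, a black ribbed rubber-topped plate 62 mm wide (y) and 46 mm long (x) on two steel arms that come out low on the caddy's front. At rest it is at about x = -172 mm, z = 80 mm in the caddy's frame and slopes about 10 degrees, its front edge up; fully down it is at about x = -174 mm, z = 33 mm. It turns about an axis inside the caddy at x = -37 mm, z = 49 mm, 138 mm from the pad's centre.
- lever (a joint): Angle of the lever in rad: 0 at rest (up), 0.35 fully down (a stop). It is linked rigidly to the lid, which turns 3.57 times as far. The lid's weight pushes the lever back up (about 7 N at the pad at first, 2 to 4 N when fully open, more against the stop), so it follows a finger that goes up; let go, the lid falls and slams.
- lid (a joint): Opening angle of the lid in rad: 0 shut, 1.25 fully open. Hinged along its back top edge, it swings up and backwards. 204 x 194 x 17 mm, about 0.25 kg. While the lock is closed it cannot open.
- lid_front (a point): Middle of the top front edge of the lid; at about x = -100 mm, z = 214 mm in the caddy's frame when shut.
- lock (a joint): Travel of the lock slider on the lid in m: 0 locked (bolt in its staple), 0.030 fully unlocked (stops at both ends). It grows towards the caddy's left (+y). It stays where it is left; 2 to 4 N move it.
- lock_tab (a point): Centre of the orange upright thumb tab of the lock: 14 mm thick (y, the way it slides), 28 mm long (x), 28 mm tall. It stands on a grey slider 6 mm high and 17 mm wide (y) on top of the lid near the front edge; locked and shut it is at about x = -74 mm, y = 0, z = 237 mm in the caddy's frame, its top at z = 251 mm, its foot at 225 mm; the lid's top round it is at about 219 mm.
- mug: Orange mug, 81 mm across, 88 mm high, a bystander. Origin: centre of its underside.
- onion: Onion, 82 mm, a bystander. Origin: centre of its underside.
- peeler: Black peeler lying flat, 170 x 25 x 18 mm, a bystander. Origin: centre of its underside.
- lime: Lime, 52 x 43 x 42 mm, lying just in front of the caddy to the right of the lever, a bystander. Origin: centre of its underside.
- salt_shaker: Clear salt shaker with a grey top, 44 mm across, 90 mm high, a bystander. Origin: centre of its underside.
- tin_tomato: White, red and blue food tin, 57 mm across, 72 mm high, a bystander. Origin: centre of its underside.
- spice_2: Glass spice jar with a black cap, 41 mm across, 105 mm high, a bystander. Origin: centre of its underside.

How it is judged:
By the outcome, as a careful person would: the job done as asked, in the order asked, and still so for the second after the job is handed in, with the robot touching nothing.
It also fails if it takes over 72 s, if anything falls off the work surface, if the arm or the gripper's body presses on something with over 40 N, if the wrist force passes 120 N, or if a joint passes its speed limit or range.

## Working session

There is one attempt and no reset: what is moved stays moved. The work goes in short steps, Python scripts to look and compute and a tool call to move; the robot and the scene stay as the last step left them, time stands still between calls to the robot, and variables do not carry over. Pictures are saved under pics/ and viewed, at most 10 in all, crops included, and the job is handed in when it is done.

Besides the shell and the picture viewer there is one more tool, called after "Emit:" by a JSON object that holds its "op" and its "data". step_arm: Moves the arm, as the interface text tells. Its arguments: {"type":"object","properties":{"rows":{"type":"array"},"gripper":{"type":"number"}},"required":["rows"]}

```bash
mkdir -p pics; python3 - <<'E'
from rig import bot,capture
import cv2,numpy as np
for n in("scene","top"):
    c=capture(n); cv2.imwrite(f"pics/{n}0.png",c["color"]); np.savez(f"{n}0.npz",**c)
    print(n,c["mtx"].tolist(),(-c["R"].T@c["t"]).round(3),c["R"].round(3).tolist())
s=bot.read_state(); print({k:np.round(v,3).tolist() for k,v in s.items()})
E
```

```text
scene [[440.5227758171322, 0.0, 312.44244347288947], [0.0, 440.5227758171322, 239.333982226111], [0.0, 0.0, 1.0]] [-0.122  0.776  1.219] [[-0.648, -0.762, 0.016], [-0.571, 0.472, -0.672], [0.504, -0.444, -0.741]]
top [[588.2768745475008, 0.0, 316.42639380644414], [0.0, 588.2768745475008, 235.75470485834813], [0.0, 0.0, 1.0]] [-0.342 -0.235  1.446] [[0.348, -0.938, -0.006], [-0.729, -0.266, -0.63], [0.589, 0.223, -0.776]]
{'clock': 0.1, 'q': [-1.246, 0.092, 1.232, 0.0, 1.82, -0.057], 'qd': [0.002, -0.003, -0.004, 0.001, 0.001, -0.0], 'effort': [0.001, -46.022, -41.922, -0.0, 0.011, 0.0], 'tcp_pos': [0.223, -0.557, 0.247], 'tool_rot': [-3.083, -0.596, 0.0], 'ft_force': [0.666, -0.099, 1.065], 'ft_torque': [0.073, -0.016, 0.07], 'gripper_force': 0.0, 'gripper_width': 0.085}
```

View pics/scene0.png

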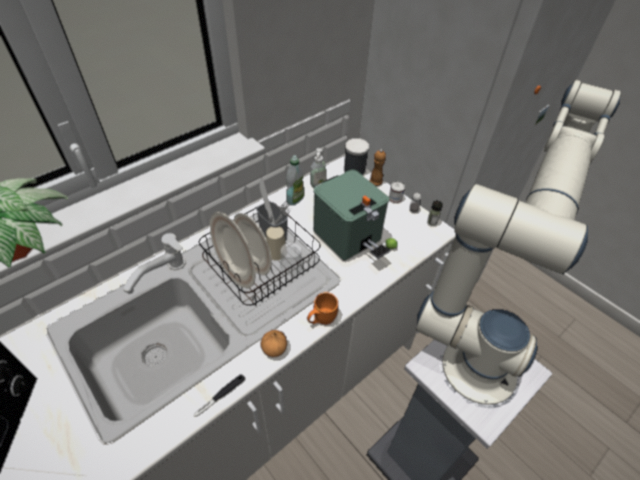

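View pics/top0.png

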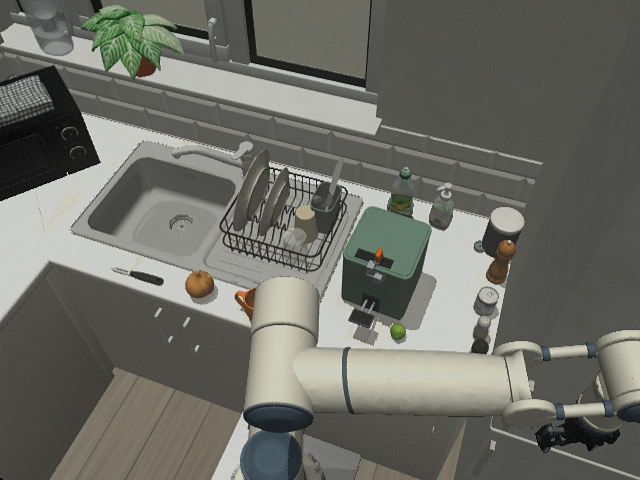

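The scene view shows the caddy (350,215), with the orange tab at (366,201) and the pad at (380,257). The top view shows the tab at (379,256), the pad at (362,315) and the lime at (398,331), just to the pad's right. Next I'll measure the lid rectangle, tab, pad and lime.

```bash
cat > h.py <<'E'
import cv2,numpy as np
def cloud(c):
    z=c["range_z"];v,u=np.mgrid[:480,:640];K=c["mtx"]
    P=np.stack([(u-K[0,2])/K[0,0]*z,(v-K[1,2])/K[1,1]*z,z],-1)
    W=(P-c["t"])@c["R"]; W[z<=0]=np.nan
    return W
def hsv(c): return cv2.cvtColor(c["color"],cv2.COLOR_BGR2HSV)
E
python3 - <<'E'
import numpy as np,cv2
from h import *
boxes={"scene":dict(lid=(165,260,310,390),tab=(190,212,355,380),pad=(245,272,365,395),lime=(234,252,384,400)),
"top":dict(lid=(200,320,335,440),tab=(245,268,370,388),pad=(305,328,345,380),lime=(320,342,388,408))}
for n in("scene","top"):
    c=np.load(n+"0.npz");W=cloud(c);H=hsv(c)
    def sel(k,m):
        b=boxes[n][k];q=np.zeros((480,640),bool);q[b[0]:b[1],b[2]:b[3]]=1
        return W[q&m&np.isfinite(W[...,2])]
    h,s,v=H[...,0],H[...,1],H[...,2]
    L=sel("lid",(h>60)&(h<95)&(s>40)&(W[...,2]>.205)&(W[...,2]<.232))
    r=cv2.minAreaRect(L[:,:2].astype(np.float32)*1000);print(n,"lid",len(L),np.median(L[:,2]).round(4),r)
    for k,m in(("tab",(h<18)&(s>150)&(v>100)),("pad",(v<70)&(W[...,2]>.04)&(W[...,2]<.11)),("lime",(h>30)&(h<60)&(s>120))):
        p=sel(k,m);print(k,len(p),p.mean(0).round(4) if len(p) else 0,np.percentile(p,[3,97],axis=0).round(4).tolist() if len(p) else 0)
        if k=="pad" and len(p)>10: print(cv2.minAreaRect(p[:,:2].astype(np.float32)*1000))
# surroundings
W=cloud(np.load("top0.npz"))
for nm,(u,v) in dict(mug=(247,300),salt=(484,322),spice=(480,342),tin=(487,296)).items(): print(nm,W[v,u].round(3))
E
python3 - <<'E'
import cv2
a=cv2.imread('pics/top0.png')[190:350,320:520];cv2.imwrite('pics/c1.png',cv2.resize(a,None,fx=3.7,fy=3.7,interpolation=2))
E
```

```text
scene lid 1974 0.2146 ((638.6968383789062, -62.91522979736328), (197.16127014160156, 206.0025634765625), 85.27486419677734)
tab 32 [ 0.564  -0.0555  0.2459] [[0.5521, -0.0638, 0.2373], [0.5759, -0.0498, 0.2519]]
pad 122 [ 0.4665 -0.0502  0.08  ] [[0.4491, -0.0767, 0.0731], [0.4849, -0.0262, 0.0855]]
((466.24285888671875, -53.795616149902344), (63.42027282714844, 39.10324478149414), 82.35295104980469)
lime 70 [ 0.4899 -0.1409  0.0333] [[0.4763, -0.1542, 0.0217], [0.5057, -0.1283, 0.0417]]
top lid 3815 0.2178 ((642.6400756835938, -65.02229309082031), (194.1004638671875, 210.0293731689453), 86.00069427490234)
tab 47 [ 0.5673 -0.0602  0.2513] [[0.5567, -0.066, 0.244], [0.5789, -0.0537, 0.2566]]
pad 291 [ 0.4727 -0.0552  0.081 ] [[0.4486, -0.0816, 0.0494], [0.541, -0.0272, 0.0891]]
((495.614990234375, -54.290714263916016), (58.8183708190918, 96.71151733398438), 88.22662353515625)
lime 171 [ 0.492  -0.1534  0.0362] [[0.4759, -0.1699, 0.0244], [0.5118, -0.1366, 0.0461]]
mug [0.435 0.27  0.047]
salt [ 0.563 -0.364  0.091]
spice [ 0.492 -0.364  0.105]
tin [ 0.667 -0.36   0.065]
```

View pics/c1.png

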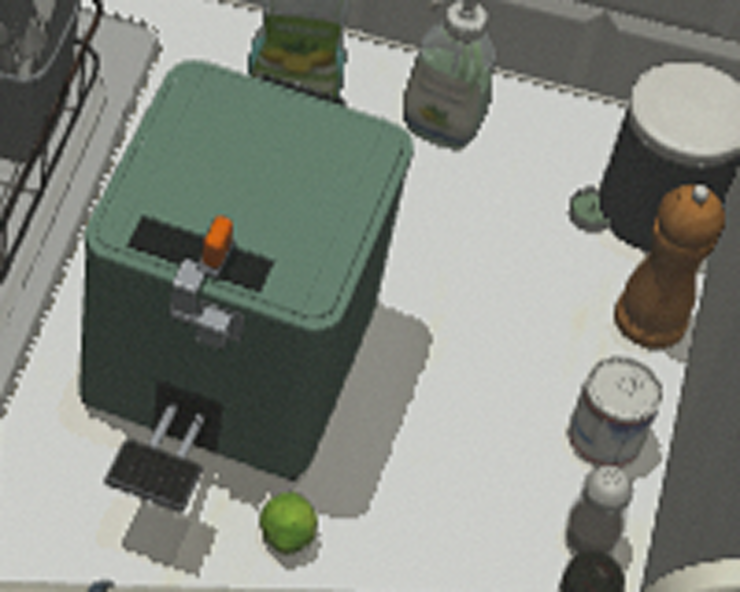

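The lid gives the caddy's origin at about (0.639,-0.064) with a yaw of about -0.07. The tab and pad fit this, and the lime is clear, 95 mm to the right. To work the tab I'll straddle it with half-open jaws.

```bash
cat >> h.py <<'E'
from scipy.spatial.transform import Rotation as Ro
from rig import bot,capture
YAW=-0.07;O=np.array([.639,-.064,0])
A=np.array([[np.cos(YAW),-np.sin(YAW),0],[np.sin(YAW),np.cos(YAW),0],[0,0,1]])
def w(p): return O+A@np.array(p)/1000      # caddy mm -> world
def loc(P): return A.T@(np.asarray(P)-O)*1000
def target(tilt=0): # tool x = caddy x, y=-caddy y, z down; tilt>0: top leans to robot
    return Ro.from_matrix(A)*Ro.from_euler('y',-tilt)*Ro.from_matrix(np.diag([1,-1,-1.]))
def move(p,tilt=0):
    s=bot.read_state();R=Ro.from_rotvec(s["tool_rot"])
    d=R.inv().apply(w(p)-s["tcp_pos"])/.5; a=(R.inv()*target(tilt)).as_rotvec()/.5
    print("d",d.round(4),"a",a.round(4),"| caddy mm",loc(s["tcp_pos"]).round(1),"F",np.round(s["ft_force"],2),"w",round(s["gripper_width"],4),"t",round(s["clock"],2))
E
python3 - <<'E'
from h import *
print(bot.nose_length); move((-74,0,330))
E
```

```text
0.017
d [ 1.0051 -0.6695 -0.1642] a [-3.600e-03  6.000e-04  9.037e-01] | caddy mm [-380.  -520.4  247.2] F [ 0.67 -0.1   1.06] w 0.0852 t 0.1
```

Emit:
{"op": "step_arm", "data": {"rows": [{"dx":0.06,"dy":-0.03,"dz":-0.04,"az":0.2},{"dx":0.12,"dy":-0.06,"dz":-0.08,"az":0.4},{"dx":0.18,"dy":-0.1,"dz":-0.11,"az":0.6},{"dx":0.24,"dy":-0.14,"dz":-0.14,"az":0.8},{"dx":0.3,"dy":-0.18,"dz":-0.164,"ax":-0.0036,"az":0.904}], "gripper": 0.45}}

```text
$.rows[0]: bad value
```

```bash
python3 -c "
from h import *
move((-74,0,330))"
```

```text
d [ 1.0051 -0.6695 -0.1642] a [-3.600e-03  6.000e-04  9.037e-01] | caddy mm [-380.  -520.4  247.2] F [ 0.67 -0.1   1.06] w 0.0852 t 0.1
```

Emit:
{"op": "step_arm", "data": {"rows": [{"dx":0.06,"dy":-0.03,"dz":-0.04,"ax":0,"ay":0,"az":0.2},{"dx":0.12,"dy":-0.06,"dz":-0.08,"ax":0,"ay":0,"az":0.4},{"dx":0.18,"dy":-0.1,"dz":-0.11,"ax":0,"ay":0,"az":0.6},{"dx":0.24,"dy":-0.14,"dz":-0.14,"ax":0,"ay":0,"az":0.8},{"dx":0.3,"dy":-0.18,"dz":-0.164,"ax":-0.0036,"ay":0,"az":0.904}], "gripper": 0.45}}

```text
clock: 0.52
tcp_pos: [0.3298, -0.4161, 0.3311]
tool_rot: [3.137, -0.119, 0.001]
ft_force: [1.0, -1.2, -0.5]
gripper_width: 0.0384
gripper_force: 0.0
```

```bash
python3 -c "
from h import *
move((-74,0,330))"
```

```text
d [ 0.4153 -0.7481  0.001 ] a [ 0.0037 -0.0011 -0.0117] | caddy mm [-283.8 -372.8  331.1] F [ 0.96 -1.19 -0.52] w 0.0384 t 0.52
```

Emit:
{"op": "step_arm", "data": {"rows": [{"dx":0.04,"dy":-0.07,"dz":0,"ax":0.0037,"ay":0,"az":-0.0117},{"dx":0.08,"dy":-0.144,"dz":0,"ax":0.0037,"ay":0,"az":-0.0117},{"dx":0.12,"dy":-0.216,"dz":0,"ax":0.0037,"ay":0,"az":-0.0117},{"dx":0.16,"dy":-0.288,"dz":0,"ax":0.0037,"ay":0,"az":-0.0117},{"dx":0.2,"dy":-0.36,"dz":0,"ax":0.0037,"ay":0,"az":-0.0117}]}}

```text
clock: 0.93
tcp_pos: [0.4422, -0.243, 0.3297]
tool_rot: [-3.14, 0.101, -0.0]
ft_force: [1.3, -0.5, -0.6]
gripper_width: 0.0383
gripper_force: 0.0
```

Emit:
{"op": "step_arm", "data": {"rows": [{"dx":0.04,"dy":-0.07,"dz":0,"ax":0,"ay":0,"az":0},{"dx":0.08,"dy":-0.144,"dz":0,"ax":0,"ay":0,"az":0},{"dx":0.12,"dy":-0.216,"dz":0,"ax":0,"ay":0,"az":0},{"dx":0.16,"dy":-0.288,"dz":0,"ax":0,"ay":0,"az":0},{"dx":0.2,"dy":-0.36,"dz":0,"ax":0,"ay":0,"az":0}]}}

```text
clock: 1.35
tcp_pos: [0.5536, -0.0696, 0.3297]
tool_rot: [-3.14, 0.101, 0.0]
ft_force: [0.9, -1.2, 0.4]
gripper_width: 0.0383
gripper_force: 0.0
```

```bash
python3 -c "
from h import *
c=capture('top');cv2.imwrite('pics/t2.png',cv2.resize(c['color'][130:330,300:500],None,fx=3,fy=3,interpolation=2))
move((-74,0,250))"
```

```text
d [ 0.0172 -0.0095  0.1565] a [-0.0096  0.0007  0.025 ] | caddy mm [-82.5  -5.2 328.2] F [-2.62  4.27 -1.59] w 0.0386 t 1.4
```

View pics/t2.png

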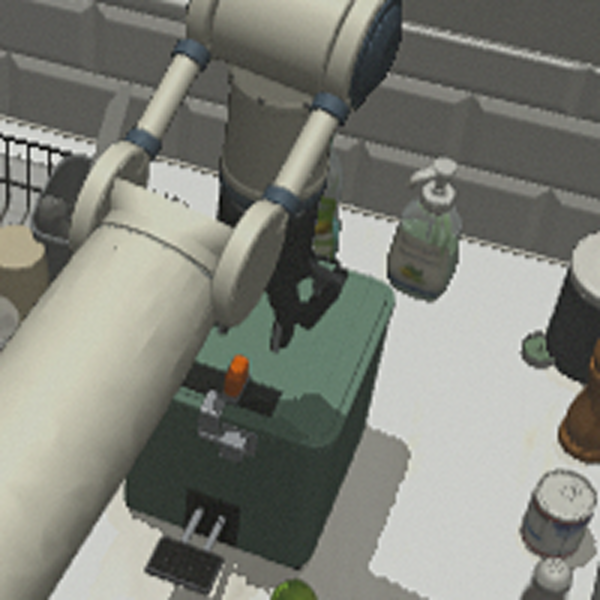

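The jaws hang above the tab (237,377), with a finger on each side. I'll lower them in two steps.

Emit:
{"op": "step_arm", "data": {"rows": [{"dx":0.01,"dy":-0.005,"dz":0.03,"ax":0,"ay":0,"az":0},{"dx":0.015,"dy":-0.008,"dz":0.06,"ax":0,"ay":0,"az":0},{"dx":0.015,"dy":-0.008,"dz":0.09,"ax":0,"ay":0,"az":0},{"dx":0.015,"dy":-0.008,"dz":0.1,"ax":0,"ay":0,"az":0},{"dx":0.015,"dy":-0.008,"dz":0.1,"ax":0,"ay":0,"az":0}]}}

```text
clock: 1.82
tcp_pos: [0.5601, -0.068, 0.2778]
tool_rot: [-3.139, 0.101, 0.006]
ft_force: [0.5, -0.7, 0.1]
gripper_width: 0.0387
gripper_force: 0.0
```

```bash
python3 -c "
from h import *
c=capture('top');cv2.imwrite('pics/t3.png',cv2.resize(c['color'][200:300,340:440],None,fx=5,fy=5,interpolation=2))
move((-74,0,250))"
```

```text
d [ 0.0084 -0.0194  0.0587] a [-0.0006  0.0028  0.0109] | caddy mm [-78.1  -9.7 279.4] F [-0.08 -0.71  0.57] w 0.0383 t 1.87
```

View pics/t3.png

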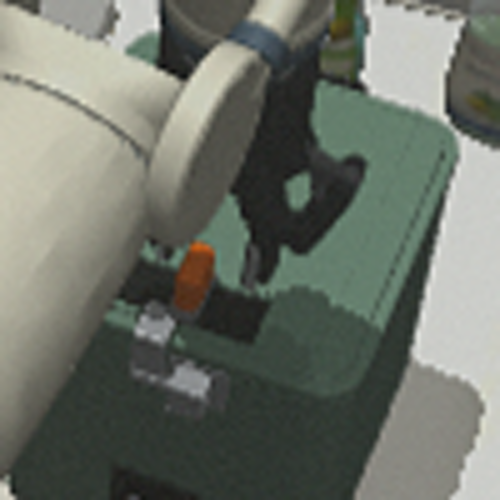

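The left finger (163,250) is closer to the tab (195,278) than the right finger (258,275), so I'll shift about 9 mm left while going down.

Emit:
{"op": "step_arm", "data": {"rows": [{"dx":0.008,"dy":-0.018,"dz":0,"ax":0,"ay":0,"az":0.01},{"dx":0.008,"dy":-0.018,"dz":0.015,"ax":0,"ay":0,"az":0.01},{"dx":0.008,"dy":-0.018,"dz":0.03,"ax":0,"ay":0,"az":0.01},{"dx":0.008,"dy":-0.018,"dz":0.045,"ax":0,"ay":0,"az":0.01},{"dx":0.008,"dy":-0.018,"dz":0.056,"ax":0,"ay":0,"az":0.01}]}}

```text
clock: 2.28
tcp_pos: [0.5651, -0.0594, 0.2507]
tool_rot: [-3.14, 0.109, 0.001]
ft_force: [-0.7, 0.1, 0.1]
gripper_width: 0.0385
gripper_force: 0.0
```

```bash
python3 -c "
from h import *
c=capture('top');cv2.imwrite('pics/t4.png',cv2.resize(c['color'][200:300,340:440],None,fx=5,fy=5,interpolation=2))
move((-74,0,248))"
```

```text
d [ 0.0007 -0.0012  0.003 ] a [-0.0007  0.0052  0.0013] | caddy mm [-74.3  -0.6 249.5] F [ 0.08 -0.08 -1.05] w 0.0384 t 2.33
```

View pics/t4.png

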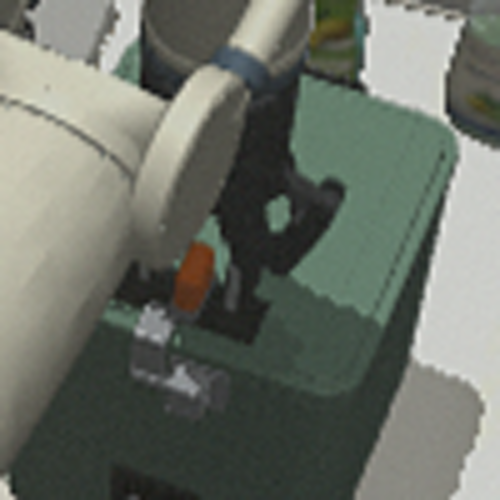

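The fingers are now centred on the tab (193,277). I'll lower 5 mm and push left.

Emit:
{"op": "step_arm", "data": {"rows": [{"dx":0,"dy":0,"dz":0.005,"ax":0,"ay":0,"az":0},{"dx":0,"dy":-0.01,"dz":0.009,"ax":0,"ay":0,"az":0},{"dx":0,"dy":-0.02,"dz":0.009,"ax":0,"ay":0,"az":0},{"dx":0,"dy":-0.026,"dz":0.009,"ax":0,"ay":0,"az":0},{"dx":0,"dy":-0.032,"dz":0.009,"ax":0,"ay":0,"az":0}]}}

```text
clock: 2.75
tcp_pos: [0.5665, -0.0432, 0.2478]
tool_rot: [3.139, -0.109, 0.001]
ft_force: [-0.6, -1.9, -1.0]
gripper_width: 0.0382
gripper_force: 0.8
```

Emit:
{"op": "step_arm", "data": {"rows": [{"dx":0,"dy":-0.006,"dz":0,"ax":0,"ay":0,"az":0},{"dx":0,"dy":-0.012,"dz":0,"ax":0,"ay":0,"az":0},{"dx":0,"dy":-0.018,"dz":0,"ax":0,"ay":0,"az":0},{"dx":0,"dy":-0.024,"dz":0,"ax":0,"ay":0,"az":0},{"dx":0,"dy":-0.03,"dz":0,"ax":0,"ay":0,"az":0}]}}

```text
clock: 3.17
tcp_pos: [0.5675, -0.0283, 0.2478]
tool_rot: [3.14, -0.109, 0.001]
ft_force: [-0.5, -0.6, 0.9]
gripper_width: 0.0382
gripper_force: 0.8
```

```bash
python3 -c "
from h import *
move((-74,42,245))"
```

```text
d [-0.0003 -0.0227  0.0055] a [ 0.     -0.0011  0.0011] | caddy mm [-73.9  30.6 247.8] F [-0.51 -0.64  0.9 ] w 0.0382 t 3.17
```

Emit:
{"op": "step_arm", "data": {"rows": [{"dx":0,"dy":-0.004,"dz":0,"ax":0,"ay":0,"az":0},{"dx":0,"dy":-0.008,"dz":0,"ax":0,"ay":0,"az":0},{"dx":0,"dy":-0.012,"dz":0,"ax":0,"ay":0,"az":0},{"dx":0,"dy":-0.016,"dz":0,"ax":0,"ay":0,"az":0},{"dx":0,"dy":-0.018,"dz":0,"ax":0,"ay":0,"az":0}]}}

```text
clock: 3.58
tcp_pos: [0.5682, -0.0193, 0.2477]
tool_rot: [-3.14, 0.109, -0.001]
ft_force: [-0.5, -1.0, 0.9]
gripper_width: 0.0384
gripper_force: 0.8
```

```bash
cat > tab.py <<'E'
from h import *
# tab, lid and lever in both views
for n in("top","scene"):
    c=capture(n);W=cloud(c);H=hsv(c);h,s,v=H[...,0],H[...,1],H[...,2]
    with np.errstate(invalid='ignore'): L=(W-O)@A*1000
    m=(h<18)&(s>150)&(v>70)&(abs(L[...,0]+74)<25)&(abs(L[...,1]-12)<45)&(abs(L[...,2]-240)<25)
    vv,uu=np.nonzero(m);print(n,"tab",m.sum(),L[m].mean(0).round(1) if m.any() else 0,"px",uu.mean().round(2),vv.mean().round(2))
E
python3 tab.py; python3 -c "
from h import *
move((-74,42,245))"
```

```text
top tab 47 [-77.2  26.6 246.2] px 367.6 251.96
scene tab 56 [-76.1  30.5 242.2] px 359.38 203.46
d [-0.0005 -0.0045  0.0052] a [-0.001  -0.0013  0.0021] | caddy mm [-73.8  39.7 247.6] F [ 0.5   0.39 -0.7 ] w 0.0382 t 3.68
```

Emit:
{"op": "step_arm", "data": {"rows": [{"dx":0,"dy":-0.001,"dz":0,"ax":0,"ay":0,"az":0},{"dx":0,"dy":-0.002,"dz":0,"ax":0,"ay":0,"az":0},{"dx":0,"dy":-0.003,"dz":0,"ax":0,"ay":0,"az":0},{"dx":0,"dy":-0.004,"dz":0,"ax":0,"ay":0,"az":0},{"dx":0,"dy":-0.005,"dz":0,"ax":0,"ay":0,"az":0}]}}

```text
clock: 4.1
tcp_pos: [0.5683, -0.0171, 0.2475]
tool_rot: [3.14, -0.109, 0.001]
ft_force: [-0.2, -3.0, 0.4]
gripper_width: 0.0384
gripper_force: 1.4
```

```bash
python3 tab.py; python3 -c "
from h import *
move((-74,42,245))"
```

```text
top tab 49 [-77.1  28.9 246.3] px 366.78 251.65
scene tab 53 [-77.   32.6 242.3] px 359.06 203.87
d [-0.0005 -0.0004  0.0051] a [ 0.0002 -0.001   0.0011] | caddy mm [-73.8  41.8 247.5] F [-0.22 -2.85  0.55] w 0.0384 t 4.2
```

Emit:
{"op": "step_arm", "data": {"rows": [{"dx":0,"dy":-0.001,"dz":0,"ax":0,"ay":0,"az":0},{"dx":0,"dy":-0.002,"dz":0,"ax":0,"ay":0,"az":0},{"dx":0,"dy":-0.002,"dz":0,"ax":0,"ay":0,"az":0},{"dx":0,"dy":-0.003,"dz":0,"ax":0,"ay":0,"az":0},{"dx":0,"dy":-0.003,"dz":0,"ax":0,"ay":0,"az":0}]}}

```text
clock: 4.62
tcp_pos: [0.5684, -0.0169, 0.2475]
tool_rot: [3.137, -0.111, 0.001]
ft_force: [0.2, -6.9, -0.1]
gripper_width: 0.0386
gripper_force: 3.5
```

```bash
python3 tab.py; python3 -c "
from h import *
move((-74,42,245))"
```

```text
top tab 49 [-76.6  29.  245.5] px 366.78 251.65
scene tab 53 [-77.2  32.8 242.5] px 359.06 203.87
d [-0.0005  0.0001  0.0051] a [ 0.0044 -0.0012 -0.0019] | caddy mm [-73.7  42.1 247.6] F [-0.13 -6.92 -0.04] w 0.0385 t 4.72
```

The tab is at its left stop: the force rose to 6.9 N and its pixels stopped moving. I'll back off the contact, lift, and go to the lever with the jaws shut.

Emit:
{"op": "step_arm", "data": {"rows": [{"dx":0,"dy":0.012,"dz":0,"ax":0,"ay":0,"az":0},{"dx":0,"dy":0.022,"dz":0,"ax":0,"ay":0,"az":0},{"dx":0,"dy":0.022,"dz":-0.04,"ax":0,"ay":0,"az":0},{"dx":0,"dy":0.022,"dz":-0.1,"ax":0,"ay":0,"az":0},{"dx":0,"dy":0.022,"dz":-0.14,"ax":0,"ay":0,"az":0}]}}

```text
clock: 5.13
tcp_pos: [0.5673, -0.0264, 0.3193]
tool_rot: [-3.139, 0.108, -0.001]
ft_force: [0.2, 1.0, 1.6]
gripper_width: 0.0384
gripper_force: 0.0
```

```bash
python3 tab.py; python3 -c "
from h import *
move((-200,0,250),.262)"
```

```text
top tab 64 [-74.7  27.6 246.3] px 367.59 251.12
scene tab 45 [-78.   33.2 241.9] px 359.11 204.2
d [-0.2547  0.0648  0.1429] a [-0.0017  0.5086  0.0021] | caddy mm [-73.2  32.5 322.5] F [-0.03  0.9   0.02] w 0.0387 t 5.23
```

Emit:
{"op": "step_arm", "data": {"rows": [{"dx":-0.07,"dy":0.015,"dz":0,"ax":0,"ay":0.1,"az":0},{"dx":-0.14,"dy":0.03,"dz":0,"ax":0,"ay":0.2,"az":0},{"dx":-0.2,"dy":0.045,"dz":0.02,"ax":0,"ay":0.3,"az":0},{"dx":-0.25,"dy":0.06,"dz":0.06,"ax":0,"ay":0.4,"az":0},{"dx":-0.255,"dy":0.065,"dz":0.12,"ax":0,"ay":0.51,"az":0}], "gripper": 0}}

```text
clock: 5.65
tcp_pos: [0.4367, -0.0504, 0.2597]
tool_rot: [3.103, -0.108, 0.411]
ft_force: [-0.8, -0.7, 0.3]
gripper_width: -0.0002
gripper_force: 0.0
```

```bash
python3 -c "
from h import *
t=.262
move((-172-17*np.sin(t),0,110+17*np.cos(t)),t)
for n in('top','scene'):
    c=capture(n);W=cloud(c);H=hsv(c);L=(W-O)@A*1000
    m=(H[...,2]<70)&(abs(L[...,0]+172)<32)&(abs(L[...,1])<40)&(abs(L[...,2]-80)<12)
    p=L[m];print(n,len(p),p.mean(0).round(1),np.percentile(p,[2,98],axis=0).round(1).tolist())
"
```

```text
d [-0.0184 -0.0014  0.2711] a [ 0.0012 -0.0025  0.0015] | caddy mm [-202.8   -0.6  259.7] F [-0.77 -0.74  0.34] w -0.0002 t 5.65
top 269 [-170.2   -1.7   82.6] [[-189.9, -28.8, 75.8], [-148.6, 25.6, 89.6]]
scene 120 [-173.     1.3   80.1] [[-190.2, -27.3, 74.2], [-154.5, 26.8, 87.3]]
```

Emit:
{"op": "step_arm", "data": {"rows": [{"dx":-0.018,"dy":0,"dz":0.07,"ax":0,"ay":0,"az":0},{"dx":-0.018,"dy":0,"dz":0.14,"ax":0,"ay":0,"az":0},{"dx":-0.018,"dy":0,"dz":0.21,"ax":0,"ay":0,"az":0},{"dx":-0.018,"dy":0,"dz":0.26,"ax":0,"ay":0,"az":0},{"dx":-0.018,"dy":0,"dz":0.27,"ax":0,"ay":0,"az":0}]}}

```text
clock: 6.17
tcp_pos: [0.4631, -0.0513, 0.1208]
tool_rot: [3.109, -0.107, 0.387]
ft_force: [-1.0, -0.0, -0.5]
gripper_width: -0.0001
gripper_force: 0.0
```

```bash
python3 -c "
from h import *
t=.262
c=capture('scene');cv2.imwrite('pics/s5.png',cv2.resize(c['color'][150:290,300:460],None,fx=4,fy=4,interpolation=2))
move((-170-17*np.sin(t),0,88+17*np.cos(t)),t)
move((-172-17*np.sin(t),0,37+17*np.cos(t)),t)
"
```

```text
d [-0.0057  0.0006  0.0355] a [-0.003   0.025   0.0016] | caddy mm [-176.     0.3  122.3] F [-0.55  0.67  0.01] w -0.0 t 6.22
d [-0.0347  0.0007  0.1333] a [-0.003   0.025   0.0016] | caddy mm [-176.     0.3  122.3] F [-0.55  0.67  0.01] w -0.0 t 6.22
```

View pics/s5.png

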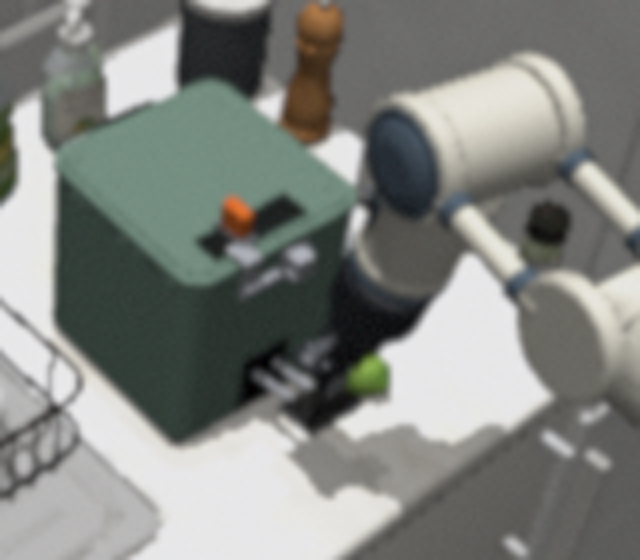

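The tab sits left (unlocked), and the fingertips are just above the pad, clear of the lime (370,376). I'll press now.

Emit:
{"op": "step_arm", "data": {"rows": [{"dx":-0.003,"dy":0,"dz":0.01,"ax":0,"ay":0.01,"az":0},{"dx":-0.006,"dy":0,"dz":0.02,"ax":0,"ay":0.02,"az":0},{"dx":-0.008,"dy":0,"dz":0.03,"ax":0,"ay":0.025,"az":0},{"dx":-0.01,"dy":0,"dz":0.036,"ax":0,"ay":0.025,"az":0},{"dx":-0.012,"dy":0,"dz":0.04,"ax":0,"ay":0.025,"az":0}]}}

```text
clock: 6.63
tcp_pos: [0.4629, -0.0518, 0.1043]
tool_rot: [3.102, -0.108, 0.42]
ft_force: [0.2, 0.8, 0.1]
gripper_width: 0.0001
gripper_force: 0.0
```

Emit:
{"op": "step_arm", "data": {"rows": [{"dx":-0.001,"dy":0,"dz":0.004,"ax":0,"ay":0,"az":0},{"dx":-0.002,"dy":0,"dz":0.008,"ax":0,"ay":0,"az":0},{"dx":-0.003,"dy":0,"dz":0.012,"ax":0,"ay":0,"az":0},{"dx":-0.004,"dy":0,"dz":0.016,"ax":0,"ay":0,"az":0},{"dx":-0.005,"dy":0,"dz":0.02,"ax":0,"ay":0,"az":0}]}}

```text
clock: 7.05
tcp_pos: [0.4635, -0.0519, 0.0952]
tool_rot: [3.102, -0.108, 0.422]
ft_force: [-4.5, 0.3, 8.2]
gripper_width: -0.0003
gripper_force: 3.7
```

```bash
cat > lid.py <<'E'
from h import *
s=bot.read_state();R=Ro.from_rotvec(s["tool_rot"])
print("tip",loc(s["tcp_pos"]+R.apply([0,0,.017])).round(1),"F",np.round(s["ft_force"],1),"t",round(s["clock"],2))
c=capture('scene');W=cloud(c);H=hsv(c)
with np.errstate(invalid='ignore'): L=(W-O)@A*1000
m=(H[...,0]>60)&(H[...,0]<95)&(H[...,1]>40)&(abs(L[...,1])<60)&(L[...,0]>-115)&(L[...,0]<180)&(L[...,2]>207)
p=L[m]; k=np.polyfit(p[:,0],p[:,2],1)[0] if np.ptp(p[:,2])<np.ptp(p[:,0]) else 1/np.polyfit(p[:,2],p[:,0],1)[0]
print("lid angle deg ~",np.degrees(np.arctan(-k)).round(1),"ranges",p.min(0).round(),p.max(0).round())
E
python3 lid.py
```

```text
tip [-171.4   -0.2   78.8] F [-4.5  0.3  8.2] t 7.05
lid angle deg ~ 4.4 ranges [-102.  -60.  209.] [104.  60. 238.]
```

Emit:
{"op": "step_arm", "data": {"rows": [{"dx":-0.002,"dy":0,"dz":0.005,"ax":0,"ay":0,"az":0},{"dx":-0.004,"dy":0,"dz":0.01,"ax":0,"ay":0,"az":0},{"dx":-0.006,"dy":0,"dz":0.015,"ax":0,"ay":0,"az":0},{"dx":-0.008,"dy":0,"dz":0.02,"ax":0,"ay":0,"az":0},{"dx":-0.009,"dy":0,"dz":0.024,"ax":0,"ay":0,"az":0}]}}

```text
clock: 7.52
tcp_pos: [0.462, -0.0518, 0.082]
tool_rot: [3.102, -0.108, 0.42]
ft_force: [-5.4, 0.9, 6.3]
gripper_width: -0.0001
gripper_force: 3.3
```

Emit:
{"op": "step_arm", "data": {"rows": [{"dx":-0.001,"dy":0,"dz":0.005,"ax":0,"ay":0,"az":0},{"dx":-0.003,"dy":0,"dz":0.01,"ax":0,"ay":0,"az":0},{"dx":-0.004,"dy":0,"dz":0.015,"ax":0,"ay":0,"az":0},{"dx":-0.005,"dy":0,"dz":0.02,"ax":0,"ay":0,"az":0},{"dx":-0.006,"dy":0,"dz":0.024,"ax":0,"ay":0,"az":0}]}}

```text
clock: 7.93
tcp_pos: [0.4621, -0.0519, 0.0691]
tool_rot: [3.102, -0.108, 0.419]
ft_force: [-5.2, -0.0, 4.6]
gripper_width: 0.0
gripper_force: 2.7
```

```bash
python3 lid.py
```

```text
tip [-172.8   -0.3   52.7] F [-5.2 -0.   4.6] t 7.93
lid angle deg ~ 39.1 ranges [-53. -60. 232.] [ 85.  60. 345.]
```

Emit:
{"op": "step_arm", "data": {"rows": [{"dx":-0.003,"dy":0,"dz":0.005,"ax":0,"ay":0,"az":0},{"dx":-0.006,"dy":0,"dz":0.01,"ax":0,"ay":0,"az":0},{"dx":-0.008,"dy":0,"dz":0.015,"ax":0,"ay":0,"az":0},{"dx":-0.009,"dy":0,"dz":0.02,"ax":0,"ay":0,"az":0},{"dx":-0.01,"dy":0,"dz":0.024,"ax":0,"ay":0,"az":0}]}}

```text
clock: 8.4
tcp_pos: [0.4611, -0.0517, 0.0559]
tool_rot: [3.102, -0.108, 0.421]
ft_force: [1.6, -0.8, 4.5]
gripper_width: -0.0004
gripper_force: 1.6
```

Emit:
{"op": "step_arm", "data": {"rows": [{"dx":-0.001,"dy":0,"dz":0.003,"ax":0,"ay":0,"az":0},{"dx":-0.001,"dy":0,"dz":0.006,"ax":0,"ay":0,"az":0},{"dx":-0.002,"dy":0,"dz":0.009,"ax":0,"ay":0,"az":0},{"dx":-0.003,"dy":0,"dz":0.012,"ax":0,"ay":0,"az":0},{"dx":-0.004,"dy":0,"dz":0.014,"ax":0,"ay":0,"az":0}]}}

```text
clock: 8.82
tcp_pos: [0.4599, -0.0515, 0.0473]
tool_rot: [3.103, -0.108, 0.416]
ft_force: [-0.3, -1.1, 1.0]
gripper_width: -0.0001
gripper_force: 0.7
```

```bash
python3 lid.py
```

```text
tip [-1.751e+02 -1.000e-01  3.090e+01] F [-0.3 -1.1  1. ] t 8.82
lid angle deg ~ 73.2 ranges [ 29. -59. 207.] [ 94.  59. 399.]
```

Emit:
{"op": "step_arm", "data": {"rows": [{"dx":0,"dy":0,"dz":0.002,"ax":0,"ay":0,"az":0},{"dx":-0.001,"dy":0,"dz":0.004,"ax":0,"ay":0,"az":0},{"dx":-0.001,"dy":0,"dz":0.005,"ax":0,"ay":0,"az":0},{"dx":-0.001,"dy":0,"dz":0.006,"ax":0,"ay":0,"az":0},{"dx":-0.001,"dy":0,"dz":0.006,"ax":0,"ay":0,"az":0}]}}

```text
clock: 9.28
tcp_pos: [0.4602, -0.0516, 0.0469]
tool_rot: [3.103, -0.107, 0.416]
ft_force: [-11.9, 2.0, 15.6]
gripper_width: 0.0001
gripper_force: 9.1
```

```bash
python3 lid.py
```

```text
tip [-1.747e+02 -1.000e-01  3.050e+01] F [-11.9   2.   15.6] t 9.28
lid angle deg ~ 73.4 ranges [ 30. -58. 207.] [ 92.  58. 401.]
```

The lever is on its stop. I'll ease the load slightly and hold.

Emit:
{"op": "step_arm", "data": {"rows": [{"dx":-0.001,"dy":0,"dz":-0.001,"ax":0,"ay":0,"az":0},{"dx":-0.002,"dy":0,"dz":-0.002,"ax":0,"ay":0,"az":0},{"dx":-0.002,"dy":0,"dz":-0.002,"ax":0,"ay":0,"az":0},{"dx":-0.002,"dy":0,"dz":-0.002,"ax":0,"ay":0,"az":0},{"dx":-0.002,"dy":0,"dz":-0.002,"ax":0,"ay":0,"az":0}]}}

```text
clock: 9.75
tcp_pos: [0.4599, -0.0515, 0.0471]
tool_rot: [3.102, -0.108, 0.42]
ft_force: [-1.3, 0.6, 7.4]
gripper_width: 0.0
gripper_force: 4.1
```

```bash
python3 lid.py
```

```text
tip [-1.75e+02 -1.00e-01  3.07e+01] F [-1.3  0.6  7.4] t 9.75
lid angle deg ~ 73.2 ranges [ 30. -60. 207.] [ 94.  60. 399.]
```

Emit:
{"op": "step_arm", "data": {"rows": [{"dx":0,"dy":0,"dz":0.001,"ax":0,"ay":0,"az":0},{"dx":0,"dy":0,"dz":0.001,"ax":0,"ay":0,"az":0},{"dx":0,"dy":0,"dz":0.001,"ax":0,"ay":0,"az":0},{"dx":0,"dy":0,"dz":0.001,"ax":0,"ay":0,"az":0},{"dx":0,"dy":0,"dz":0.001,"ax":0,"ay":0,"az":0}]}}

```text
clock: 10.22
tcp_pos: [0.46, -0.0515, 0.047]
tool_rot: [3.102, -0.107, 0.42]
ft_force: [-4.7, 0.7, 10.2]
gripper_width: -0.0001
gripper_force: 5.8
```

Emit:
{"op": "step_arm", "data": {"rows": [{"dx":0,"dy":0,"dz":0,"ax":0,"ay":0,"az":0},{"dx":0,"dy":0,"dz":0,"ax":0,"ay":0,"az":0},{"dx":0,"dy":0,"dz":0,"ax":0,"ay":0,"az":0},{"dx":0,"dy":0,"dz":0,"ax":0,"ay":0,"az":0},{"dx":0,"dy":0,"dz":0,"ax":0,"ay":0,"az":0}]}}

```text
clock: 10.63
tcp_pos: [0.46, -0.0515, 0.047]
tool_rot: [3.102, -0.107, 0.42]
ft_force: [-4.3, 1.3, 11.4]
gripper_width: 0.0004
gripper_force: 5.8
```

Emit:
{"op": "step_arm", "data": {"rows": [{"dx":0,"dy":0,"dz":0,"ax":0,"ay":0,"az":0},{"dx":0,"dy":0,"dz":0,"ax":0,"ay":0,"az":0},{"dx":0,"dy":0,"dz":0,"ax":0,"ay":0,"az":0},{"dx":0,"dy":0,"dz":0,"ax":0,"ay":0,"az":0},{"dx":0,"dy":0,"dz":0,"ax":0,"ay":0,"az":0}]}}

```text
clock: 11.05
tcp_pos: [0.46, -0.0515, 0.047]
tool_rot: [3.102, -0.107, 0.42]
ft_force: [-3.9, 0.1, 11.2]
gripper_width: -0.0004
gripper_force: 5.8
```

Emit:
{"op": "step_arm", "data": {"rows": [{"dx":0,"dy":0,"dz":0,"ax":0,"ay":0,"az":0},{"dx":0,"dy":0,"dz":0,"ax":0,"ay":0,"az":0},{"dx":0,"dy":0,"dz":0,"ax":0,"ay":0,"az":0},{"dx":0,"dy":0,"dz":0,"ax":0,"ay":0,"az":0},{"dx":0,"dy":0,"dz":0,"ax":0,"ay":0,"az":0}]}}

```text
clock: 11.47
tcp_pos: [0.46, -0.0515, 0.047]
tool_rot: [3.102, -0.107, 0.42]
ft_force: [-4.3, 0.8, 11.6]
gripper_width: -0.0001
gripper_force: 5.8
```

Emit:
{"op": "step_arm", "data": {"rows": [{"dx":0,"dy":0,"dz":0,"ax":0,"ay":0,"az":0},{"dx":0,"dy":0,"dz":0,"ax":0,"ay":0,"az":0},{"dx":0,"dy":0,"dz":0,"ax":0,"ay":0,"az":0},{"dx":0,"dy":0,"dz":0,"ax":0,"ay":0,"az":0},{"dx":0,"dy":0,"dz":0,"ax":0,"ay":0,"az":0}]}}

```text
clock: 11.88
tcp_pos: [0.46, -0.0516, 0.047]
tool_rot: [3.102, -0.107, 0.42]
ft_force: [-4.1, 1.0, 10.9]
gripper_width: -0.0002
gripper_force: 5.8
```

Emit:
{"op": "step_arm", "data": {"rows": [{"dx":0,"dy":0,"dz":0,"ax":0,"ay":0,"az":0},{"dx":0,"dy":0,"dz":0,"ax":0,"ay":0,"az":0},{"dx":0,"dy":0,"dz":0,"ax":0,"ay":0,"az":0},{"dx":0,"dy":0,"dz":0,"ax":0,"ay":0,"az":0},{"dx":0,"dy":0,"dz":0,"ax":0,"ay":0,"az":0}]}}

```text
clock: 12.3
tcp_pos: [0.46, -0.0515, 0.047]
tool_rot: [3.102, -0.107, 0.42]
ft_force: [-3.7, -0.1, 11.1]
gripper_width: -0.0002
gripper_force: 5.8
```

Emit:
{"op": "step_arm", "data": {"rows": [{"dx":0,"dy":0,"dz":0,"ax":0,"ay":0,"az":0},{"dx":0,"dy":0,"dz":0,"ax":0,"ay":0,"az":0},{"dx":0,"dy":0,"dz":0,"ax":0,"ay":0,"az":0},{"dx":0,"dy":0,"dz":0,"ax":0,"ay":0,"az":0},{"dx":0,"dy":0,"dz":0,"ax":0,"ay":0,"az":0}]}}

```text
clock: 12.72
tcp_pos: [0.46, -0.0516, 0.047]
tool_rot: [3.102, -0.107, 0.42]
ft_force: [-4.7, 0.8, 11.3]
gripper_width: -0.0001
gripper_force: 5.8
```

Emit:
{"op": "step_arm", "data": {"rows": [{"dx":0,"dy":0,"dz":0,"ax":0,"ay":0,"az":0},{"dx":0,"dy":0,"dz":0,"ax":0,"ay":0,"az":0},{"dx":0,"dy":0,"dz":0,"ax":0,"ay":0,"az":0},{"dx":0,"dy":0,"dz":0,"ax":0,"ay":0,"az":0},{"dx":0,"dy":0,"dz":0,"ax":0,"ay":0,"az":0}]}}

```text
clock: 13.13
tcp_pos: [0.46, -0.0515, 0.047]
tool_rot: [3.102, -0.107, 0.42]
ft_force: [-4.8, 1.7, 11.4]
gripper_width: -0.0002
gripper_force: 5.8
```

Emit:
{"op": "step_arm", "data": {"rows": [{"dx":0,"dy":0,"dz":0,"ax":0,"ay":0,"az":0},{"dx":0,"dy":0,"dz":0,"ax":0,"ay":0,"az":0},{"dx":0,"dy":0,"dz":0,"ax":0,"ay":0,"az":0},{"dx":0,"dy":0,"dz":0,"ax":0,"ay":0,"az":0},{"dx":0,"dy":0,"dz":0,"ax":0,"ay":0,"az":0}]}}

```text
clock: 13.55
tcp_pos: [0.46, -0.0516, 0.047]
tool_rot: [3.102, -0.107, 0.42]
ft_force: [-4.5, 0.8, 10.6]
gripper_width: -0.0001
gripper_force: 5.8
```

```bash
python3 lid.py
```

```text
tip [-1.749e+02 -1.000e-01  3.060e+01] F [-4.5  0.8 10.6] t 13.55
lid angle deg ~ 73.1 ranges [ 29. -58. 207.] [ 94.  59. 399.]
```

Held for over 4 s at full opening. Now I'll ease it up slowly.

Emit:
{"op": "step_arm", "data": {"rows": [{"dx":0.001,"dy":0,"dz":-0.002,"ax":0,"ay":0,"az":0},{"dx":0.001,"dy":0,"dz":-0.004,"ax":0,"ay":0,"az":0},{"dx":0.002,"dy":0,"dz":-0.006,"ax":0,"ay":0,"az":0},{"dx":0.002,"dy":0,"dz":-0.008,"ax":0,"ay":0,"az":0},{"dx":0.003,"dy":0,"dz":-0.01,"ax":0,"ay":0,"az":0}]}}

```text
clock: 14.02
tcp_pos: [0.4592, -0.0515, 0.05]
tool_rot: [3.103, -0.108, 0.416]
ft_force: [-1.5, 0.2, 0.4]
gripper_width: 0.0
gripper_force: 0.6
```

Emit:
{"op": "step_arm", "data": {"rows": [{"dx":0.001,"dy":0,"dz":-0.002,"ax":0,"ay":0,"az":0},{"dx":0.001,"dy":0,"dz":-0.004,"ax":0,"ay":0,"az":0},{"dx":0.002,"dy":0,"dz":-0.006,"ax":0,"ay":0,"az":0},{"dx":0.002,"dy":0,"dz":-0.008,"ax":0,"ay":0,"az":0},{"dx":0.003,"dy":0,"dz":-0.01,"ax":0,"ay":0,"az":0}]}}

```text
clock: 14.43
tcp_pos: [0.4597, -0.0515, 0.0559]
tool_rot: [3.103, -0.108, 0.418]
ft_force: [-1.5, 0.3, 1.6]
gripper_width: 0.0002
gripper_force: 1.0
```

Emit:
{"op": "step_arm", "data": {"rows": [{"dx":0.001,"dy":0,"dz":-0.002,"ax":0,"ay":0,"az":0},{"dx":0.001,"dy":0,"dz":-0.004,"ax":0,"ay":0,"az":0},{"dx":0.002,"dy":0,"dz":-0.006,"ax":0,"ay":0,"az":0},{"dx":0.002,"dy":0,"dz":-0.008,"ax":0,"ay":0,"az":0},{"dx":0.003,"dy":0,"dz":-0.01,"ax":0,"ay":0,"az":0}]}}

```text
clock: 14.85
tcp_pos: [0.46, -0.0516, 0.0612]
tool_rot: [3.102, -0.108, 0.418]
ft_force: [-2.0, 0.1, 2.4]
gripper_width: -0.0001
gripper_force: 1.5
```

```bash
python3 lid.py
```

```text
tip [-175.    -0.2   44.8] F [-2.   0.1  2.4] t 14.85
lid angle deg ~ 56.1 ranges [-27. -60. 210.] [ 87.  60. 371.]
```

The lid is following the finger, at 56°. I'll continue at the same pace.

Emit:
{"op": "step_arm", "data": {"rows": [{"dx":0.001,"dy":0,"dz":-0.002,"ax":0,"ay":0,"az":0},{"dx":0.001,"dy":0,"dz":-0.004,"ax":0,"ay":0,"az":0},{"dx":0.002,"dy":0,"dz":-0.006,"ax":0,"ay":0,"az":0},{"dx":0.002,"dy":0,"dz":-0.008,"ax":0,"ay":0,"az":0},{"dx":0.003,"dy":0,"dz":-0.01,"ax":0,"ay":0,"az":0}]}}

```text
clock: 15.32
tcp_pos: [0.4601, -0.0516, 0.0665]
tool_rot: [3.102, -0.108, 0.418]
ft_force: [-3.1, 0.3, 2.6]
gripper_width: 0.0002
gripper_force: 1.9
```

Emit:
{"op": "step_arm", "data": {"rows": [{"dx":0.001,"dy":0,"dz":-0.002,"ax":0,"ay":0,"az":0},{"dx":0.001,"dy":0,"dz":-0.004,"ax":0,"ay":0,"az":0},{"dx":0.002,"dy":0,"dz":-0.006,"ax":0,"ay":0,"az":0},{"dx":0.002,"dy":0,"dz":-0.008,"ax":0,"ay":0,"az":0},{"dx":0.003,"dy":0,"dz":-0.01,"ax":0,"ay":0,"az":0}]}}

```text
clock: 15.73
tcp_pos: [0.4603, -0.0516, 0.0717]
tool_rot: [3.102, -0.108, 0.419]
ft_force: [-3.6, 0.6, 4.3]
gripper_width: 0.0002
gripper_force: 2.2
```

Emit:
{"op": "step_arm", "data": {"rows": [{"dx":0.001,"dy":0,"dz":-0.002,"ax":0,"ay":0,"az":0},{"dx":0.001,"dy":0,"dz":-0.004,"ax":0,"ay":0,"az":0},{"dx":0.002,"dy":0,"dz":-0.006,"ax":0,"ay":0,"az":0},{"dx":0.002,"dy":0,"dz":-0.008,"ax":0,"ay":0,"az":0},{"dx":0.003,"dy":0,"dz":-0.01,"ax":0,"ay":0,"az":0}]}}

```text
clock: 16.15
tcp_pos: [0.4605, -0.0516, 0.077]
tool_rot: [3.102, -0.108, 0.419]
ft_force: [-2.9, 0.8, 5.1]
gripper_width: 0.0001
gripper_force: 2.4
```

Emit:
{"op": "step_arm", "data": {"rows": [{"dx":0.001,"dy":0,"dz":-0.002,"ax":0,"ay":0,"az":0},{"dx":0.001,"dy":0,"dz":-0.004,"ax":0,"ay":0,"az":0},{"dx":0.002,"dy":0,"dz":-0.006,"ax":0,"ay":0,"az":0},{"dx":0.002,"dy":0,"dz":-0.008,"ax":0,"ay":0,"az":0},{"dx":0.003,"dy":0,"dz":-0.01,"ax":0,"ay":0,"az":0}]}}

```text
clock: 16.57
tcp_pos: [0.4609, -0.0517, 0.0825]
tool_rot: [3.102, -0.108, 0.42]
ft_force: [-1.3, 0.3, 5.4]
gripper_width: 0.0002
gripper_force: 2.6
```

```bash
python3 lid.py
```

```text
tip [-1.74e+02 -1.00e-01  6.61e+01] F [-1.3  0.3  5.4] t 16.57
lid angle deg ~ 22.1 ranges [-87. -60. 209.] [106.  60. 293.]
```

Emit:
{"op": "step_arm", "data": {"rows": [{"dx":0.001,"dy":0,"dz":-0.002,"ax":0,"ay":0,"az":0},{"dx":0.001,"dy":0,"dz":-0.004,"ax":0,"ay":0,"az":0},{"dx":0.002,"dy":0,"dz":-0.006,"ax":0,"ay":0,"az":0},{"dx":0.002,"dy":0,"dz":-0.008,"ax":0,"ay":0,"az":0},{"dx":0.003,"dy":0,"dz":-0.01,"ax":0,"ay":0,"az":0}]}}

```text
clock: 17.03
tcp_pos: [0.4615, -0.0517, 0.0881]
tool_rot: [3.102, -0.108, 0.423]
ft_force: [0.6, 0.0, 5.8]
gripper_width: -0.0001
gripper_force: 2.8
```

Emit:
{"op": "step_arm", "data": {"rows": [{"dx":0,"dy":0,"dz":-0.001,"ax":0,"ay":0,"az":0},{"dx":0.001,"dy":0,"dz":-0.003,"ax":0,"ay":0,"az":0},{"dx":0.001,"dy":0,"dz":-0.004,"ax":0,"ay":0,"az":0},{"dx":0.002,"dy":0,"dz":-0.005,"ax":0,"ay":0,"az":0},{"dx":0.002,"dy":0,"dz":-0.006,"ax":0,"ay":0,"az":0}]}}

```text
clock: 17.45
tcp_pos: [0.462, -0.0518, 0.0916]
tool_rot: [3.101, -0.108, 0.424]
ft_force: [1.7, 0.9, 5.6]
gripper_width: -0.0002
gripper_force: 2.9
```

Emit:
{"op": "step_arm", "data": {"rows": [{"dx":0,"dy":0,"dz":-0.001,"ax":0,"ay":0,"az":0},{"dx":0.001,"dy":0,"dz":-0.002,"ax":0,"ay":0,"az":0},{"dx":0.001,"dy":0,"dz":-0.003,"ax":0,"ay":0,"az":0},{"dx":0.001,"dy":0,"dz":-0.004,"ax":0,"ay":0,"az":0},{"dx":0.001,"dy":0,"dz":-0.005,"ax":0,"ay":0,"az":0}]}}

```text
clock: 17.87
tcp_pos: [0.4623, -0.0518, 0.0945]
tool_rot: [3.101, -0.108, 0.427]
ft_force: [4.1, 0.5, 6.4]
gripper_width: 0.0002
gripper_force: 2.9
```

```bash
python3 lid.py
```

```text
tip [-1.725e+02 -1.000e-01  7.810e+01] F [4.1 0.5 6.4] t 17.87
lid angle deg ~ 5.7 ranges [-102.  -60.  209.] [105.  60. 240.]
```

Emit:
{"op": "step_arm", "data": {"rows": [{"dx":0,"dy":0,"dz":-0.001,"ax":0,"ay":0,"az":0},{"dx":0,"dy":0,"dz":-0.002,"ax":0,"ay":0,"az":0},{"dx":0,"dy":0,"dz":-0.003,"ax":0,"ay":0,"az":0},{"dx":0,"dy":0,"dz":-0.004,"ax":0,"ay":0,"az":0},{"dx":0,"dy":0,"dz":-0.005,"ax":0,"ay":0,"az":0}]}}

```text
clock: 18.33
tcp_pos: [0.4618, -0.0518, 0.0969]
tool_rot: [3.101, -0.108, 0.427]
ft_force: [6.2, -0.1, 4.4]
gripper_width: 0.0
gripper_force: 2.9
```

Emit:
{"op": "step_arm", "data": {"rows": [{"dx":0,"dy":0,"dz":-0.001,"ax":0,"ay":0,"az":0},{"dx":0,"dy":0,"dz":-0.002,"ax":0,"ay":0,"az":0},{"dx":0,"dy":0,"dz":-0.003,"ax":0,"ay":0,"az":0},{"dx":0,"dy":0,"dz":-0.004,"ax":0,"ay":0,"az":0},{"dx":0,"dy":0,"dz":-0.005,"ax":0,"ay":0,"az":0}]}}

```text
clock: 18.75
tcp_pos: [0.4611, -0.0517, 0.0993]
tool_rot: [3.101, -0.108, 0.427]
ft_force: [5.4, 0.1, 4.7]
gripper_width: 0.0003
gripper_force: 2.9
```

```bash
python3 lid.py
```

```text
tip [-173.8   -0.2   82.9] F [5.4 0.1 4.7] t 18.75
lid angle deg ~ -0.3 ranges [-104.  -60.  207.] [102.  60. 222.]
```

Emit:
{"op": "step_arm", "data": {"rows": [{"dx":0.001,"dy":0,"dz":-0.001,"ax":0,"ay":0,"az":0},{"dx":0.001,"dy":0,"dz":-0.002,"ax":0,"ay":0,"az":0},{"dx":0.002,"dy":0,"dz":-0.003,"ax":0,"ay":0,"az":0},{"dx":0.002,"dy":0,"dz":-0.004,"ax":0,"ay":0,"az":0},{"dx":0.003,"dy":0,"dz":-0.005,"ax":0,"ay":0,"az":0}]}}

```text
clock: 19.22
tcp_pos: [0.4595, -0.0516, 0.0998]
tool_rot: [3.103, -0.108, 0.415]
ft_force: [1.6, -0.1, 1.8]
gripper_width: 0.0002
gripper_force: 0.8
```

Emit:
{"op": "step_arm", "data": {"rows": [{"dx":0,"dy":0,"dz":-0.001,"ax":0,"ay":0,"az":0},{"dx":0.001,"dy":0,"dz":-0.002,"ax":0,"ay":0,"az":0},{"dx":0.001,"dy":0,"dz":-0.003,"ax":0,"ay":0,"az":0},{"dx":0.001,"dy":0,"dz":-0.004,"ax":0,"ay":0,"az":0},{"dx":0.002,"dy":0,"dz":-0.006,"ax":0,"ay":0,"az":0}]}}

```text
clock: 19.63
tcp_pos: [0.4597, -0.0515, 0.1028]
tool_rot: [3.103, -0.108, 0.415]
ft_force: [-0.1, 0.3, 0.2]
gripper_width: 0.0002
gripper_force: 0.0
```

```bash
python3 lid.py;python3 tab.py; python3 -c "
from h import *
move((-210,0,200),0.262)"
```

```text
tip [-1.753e+02 -1.000e-01  8.640e+01] F [-0.1  0.3  0.2] t 19.63
lid angle deg ~ -0.2 ranges [-102.  -60.  207.] [104.  60. 223.]
top tab 53 [-73.1  27.4 249.8] px 367.94 249.89
scene tab 47 [-76.6  32.6 242.4] px 358.98 203.77
d [-0.0082 -0.0004 -0.2023] a [-0.0006 -0.0113  0.0012] | caddy mm [-1.793e+02 -1.000e-01  1.036e+02] F [-0.36 -0.28 -0.11] w -0.0001 t 19.78
```

The lid is shut, the lever is released and the caddy hasn't moved. Now back to the tab.

Emit:
{"op": "step_arm", "data": {"rows": [{"dx":0,"dy":0,"dz":-0.05,"ax":0,"ay":0,"az":0},{"dx":0,"dy":0,"dz":-0.12,"ax":0,"ay":0,"az":0},{"dx":0,"dy":0,"dz":-0.2,"ax":0,"ay":0,"az":0},{"dx":0,"dy":0,"dz":-0.28,"ax":0,"ay":0,"az":0},{"dx":0,"dy":0,"dz":-0.36,"ax":0,"ay":0,"az":0}]}}

```text
clock: 20.2
tcp_pos: [0.4117, -0.0482, 0.2788]
tool_rot: [3.103, -0.107, 0.418]
ft_force: [0.6, 0.1, 1.0]
gripper_width: -0.0001
gripper_force: 0.0
```

Emit:
{"op": "step_arm", "data": {"rows": [{"dx":0,"dy":0,"dz":-0.07,"ax":0,"ay":0,"az":0},{"dx":0,"dy":0,"dz":-0.1,"ax":0,"ay":0,"az":0},{"dx":0,"dy":0,"dz":-0.1,"ax":0,"ay":0,"az":0},{"dx":0,"dy":0,"dz":-0.1,"ax":0,"ay":0,"az":0},{"dx":0,"dy":0,"dz":-0.1,"ax":0,"ay":0,"az":0}], "gripper": 0.45}}

```text
clock: 20.62
tcp_pos: [0.3994, -0.0474, 0.3238]
tool_rot: [3.103, -0.108, 0.415]
ft_force: [0.4, -1.1, -0.6]
gripper_width: 0.0382
gripper_force: 0.0
```

```bash
python3 -c "
from h import *
move((-74,31,310),0)"
```

```text
d [ 0.3134 -0.0622  0.114 ] a [-0.0011 -0.5315  0.0011] | caddy mm [-2.401e+02 -2.000e-01  3.238e+02] F [ 0.43 -1.09 -0.64] w 0.0382 t 20.62
```

Emit:
{"op": "step_arm", "data": {"rows": [{"dx":0.06,"dy":-0.012,"dz":0.01,"ax":0,"ay":-0.1,"az":0},{"dx":0.12,"dy":-0.024,"dz":0.03,"ax":0,"ay":-0.2,"az":0},{"dx":0.18,"dy":-0.036,"dz":0.06,"ax":0,"ay":-0.3,"az":0},{"dx":0.25,"dy":-0.05,"dz":0.09,"ax":0,"ay":-0.42,"az":0},{"dx":0.313,"dy":-0.062,"dz":0.114,"ax":0,"ay":-0.53,"az":0}]}}

```text
clock: 21.03
tcp_pos: [0.5685, -0.0274, 0.3084]
tool_rot: [-3.14, 0.108, 0.006]
ft_force: [0.4, 0.5, 0.7]
gripper_width: 0.0385
gripper_force: 0.0
```

Emit:
{"op": "step_arm", "data": {"rows": [{"dx":0,"dy":0,"dz":0,"ax":0,"ay":0,"az":0},{"dx":0,"dy":0,"dz":0,"ax":0,"ay":0,"az":0},{"dx":0,"dy":0,"dz":0,"ax":0,"ay":0,"az":0},{"dx":0,"dy":0,"dz":0,"ax":0,"ay":0,"az":0},{"dx":0,"dy":0,"dz":0,"ax":0,"ay":0,"az":0}]}}

```text
clock: 21.45
tcp_pos: [0.566, -0.028, 0.3147]
tool_rot: [3.139, -0.109, 0.012]
ft_force: [0.6, -0.6, 0.5]
gripper_width: 0.0387
gripper_force: 0.0
```

```bash
python3 -c "
from h import *
move((-74,30.5,247),0)"
```

```text
d [0.0016 0.0005 0.1354] a [ 0.0002 -0.0158  0.0008] | caddy mm [-75.3  30.8 314.7] F [ 0.61 -0.59  0.54] w 0.0387 t 21.45
```

Emit:
{"op": "step_arm", "data": {"rows": [{"dx":0.002,"dy":0,"dz":0.03,"ax":0,"ay":-0.015,"az":0},{"dx":0.002,"dy":0,"dz":0.06,"ax":0,"ay":-0.015,"az":0},{"dx":0.002,"dy":0,"dz":0.09,"ax":0,"ay":-0.015,"az":0},{"dx":0.002,"dy":0,"dz":0.12,"ax":0,"ay":-0.015,"az":0},{"dx":0.002,"dy":0,"dz":0.134,"ax":0,"ay":-0.015,"az":0}]}}

```text
clock: 21.87
tcp_pos: [0.567, -0.0281, 0.2432]
tool_rot: [-3.139, 0.109, 0.008]
ft_force: [-0.6, -0.4, -0.4]
gripper_width: 0.0383
gripper_force: 0.0
```

Emit:
{"op": "step_arm", "data": {"rows": [{"dx":0,"dy":0.006,"dz":0,"ax":0,"ay":0,"az":0},{"dx":0,"dy":0.012,"dz":0,"ax":0,"ay":0,"az":0},{"dx":0,"dy":0.018,"dz":0,"ax":0,"ay":0,"az":0},{"dx":0,"dy":0.024,"dz":0,"ax":0,"ay":0,"az":0},{"dx":0,"dy":0.03,"dz":0,"ax":0,"ay":0,"az":0}]}}

```text
clock: 22.28
tcp_pos: [0.5677, -0.0433, 0.2461]
tool_rot: [-3.139, 0.109, 0.004]
ft_force: [-0.5, 1.1, 0.8]
gripper_width: 0.0382
gripper_force: 0.8
```

Emit:
{"op": "step_arm", "data": {"rows": [{"dx":0,"dy":0.006,"dz":0,"ax":0,"ay":0,"az":0},{"dx":0,"dy":0.012,"dz":0,"ax":0,"ay":0,"az":0},{"dx":0,"dy":0.018,"dz":0,"ax":0,"ay":0,"az":0},{"dx":0,"dy":0.024,"dz":0,"ax":0,"ay":0,"az":0},{"dx":0,"dy":0.03,"dz":0,"ax":0,"ay":0,"az":0}]}}

```text
clock: 22.7
tcp_pos: [0.5664, -0.0582, 0.2449]
tool_rot: [-3.139, 0.109, 0.007]
ft_force: [0.3, 2.0, 0.7]
gripper_width: 0.0382
gripper_force: 0.8
```

```bash
python3 tab.py; python3 -c "
from h import *
move((-74,-12,247),0)"
```

```text
top tab 34 [-79.3   9.6 240.7] px 373.32 256.03
scene tab 12 [-85.8  13.1 242.2] px 365.42 203.0
d [-0.0022  0.0245 -0.0045] a [ 0.0008  0.0097 -0.0001] | caddy mm [-72.9   0.3 244.7] F [ 0.27  0.58 -0.23] w 0.0386 t 22.8
```

Tab is moving; about 12 mm to go.

Emit:
{"op": "step_arm", "data": {"rows": [{"dx":0,"dy":0.004,"dz":0,"ax":0,"ay":0,"az":0},{"dx":0,"dy":0.008,"dz":0,"ax":0,"ay":0,"az":0},{"dx":0,"dy":0.012,"dz":0,"ax":0,"ay":0,"az":0},{"dx":0,"dy":0.016,"dz":0,"ax":0,"ay":0,"az":0},{"dx":0,"dy":0.02,"dz":0,"ax":0,"ay":0,"az":0}]}}

```text
clock: 23.22
tcp_pos: [0.5656, -0.0681, 0.2447]
tool_rot: [-3.139, 0.109, 0.008]
ft_force: [1.2, 2.4, 0.0]
gripper_width: 0.0387
gripper_force: 0.8
```

Emit:
{"op": "step_arm", "data": {"rows": [{"dx":0,"dy":0.001,"dz":0,"ax":0,"ay":0,"az":0},{"dx":0,"dy":0.002,"dz":0,"ax":0,"ay":0,"az":0},{"dx":0,"dy":0.003,"dz":0,"ax":0,"ay":0,"az":0},{"dx":0,"dy":0.004,"dz":0,"ax":0,"ay":0,"az":0},{"dx":0,"dy":0.005,"dz":0,"ax":0,"ay":0,"az":0}]}}

```text
clock: 23.63
tcp_pos: [0.5654, -0.0704, 0.2447]
tool_rot: [-3.139, 0.109, 0.008]
ft_force: [0.2, -0.2, -0.6]
gripper_width: 0.0385
gripper_force: 0.8
```

```bash
python3 -c "
from h import *
move((-74,-12,247),0)"
```

```text
d [-0.0022  0.0008 -0.0046] a [-0.0003  0.0097  0.0015] | caddy mm [-72.9 -11.6 244.7] F [ 0.21 -0.23 -0.58] w 0.0385 t 23.63
```

Emit:
{"op": "step_arm", "data": {"rows": [{"dx":0,"dy":0.001,"dz":0,"ax":0,"ay":0,"az":0},{"dx":0,"dy":0.002,"dz":0,"ax":0,"ay":0,"az":0},{"dx":0,"dy":0.002,"dz":0,"ax":0,"ay":0,"az":0},{"dx":0,"dy":0.003,"dz":0,"ax":0,"ay":0,"az":0},{"dx":0,"dy":0.003,"dz":0,"ax":0,"ay":0,"az":0}]}}

```text
clock: 24.05
tcp_pos: [0.5653, -0.0717, 0.2447]
tool_rot: [-3.139, 0.108, 0.008]
ft_force: [0.2, 2.7, -1.4]
gripper_width: 0.0381
gripper_force: 1.4
```

```bash
python3 tab.py; python3 -c "
from h import *
move((-74,-12,247),0)"
```

```text
top tab 40 [-78.9  -4.  242.2] px 378.42 257.3
scene tab 10 [-84.9  -0.5 242.6] px 368.4 201.1
d [-0.0021 -0.0017 -0.0044] a [-0.0011  0.0095  0.002 ] | caddy mm [-72.9 -12.8 244.8] F [ 0.85  2.84 -1.4 ] w 0.0386 t 24.15
```

Emit:
{"op": "step_arm", "data": {"rows": [{"dx":0,"dy":0.001,"dz":0,"ax":0,"ay":0,"az":0},{"dx":0,"dy":0.002,"dz":0,"ax":0,"ay":0,"az":0},{"dx":0,"dy":0.002,"dz":0,"ax":0,"ay":0,"az":0},{"dx":0,"dy":0.003,"dz":0,"ax":0,"ay":0,"az":0},{"dx":0,"dy":0.003,"dz":0,"ax":0,"ay":0,"az":0}]}}

```text
clock: 24.57
tcp_pos: [0.5654, -0.0719, 0.2447]
tool_rot: [-3.137, 0.106, 0.007]
ft_force: [0.8, 7.2, -1.8]
gripper_width: 0.0384
gripper_force: 3.9
```

```bash
python3 tab.py; python3 -c "
from h import *
move((-74,-12,247),0)"
```

```text
top tab 36 [-79.5  -3.9 241.7] px 378.28 257.56
scene tab 11 [-85.1  -0.7 242. ] px 368.45 201.27
d [-0.0022 -0.0021 -0.0045] a [-0.0056  0.0096  0.005 ] | caddy mm [-72.9 -13.1 244.7] F [ 0.56  7.43 -0.94] w 0.0385 t 24.67
```

The tab is at the locked stop, with the force at 7 N and no more movement. I'll back off and lift away.

Emit:
{"op": "step_arm", "data": {"rows": [{"dx":0,"dy":-0.012,"dz":0,"ax":0,"ay":0,"az":0},{"dx":0,"dy":-0.024,"dz":0,"ax":0,"ay":0,"az":0},{"dx":0,"dy":-0.025,"dz":-0.03,"ax":0,"ay":0,"az":0},{"dx":0,"dy":-0.025,"dz":-0.09,"ax":0,"ay":0,"az":0},{"dx":0,"dy":-0.025,"dz":-0.15,"ax":0,"ay":0,"az":0}]}}

```text
clock: 25.08
tcp_pos: [0.5659, -0.061, 0.3196]
tool_rot: [3.139, -0.11, -0.012]
ft_force: [0.5, 0.0, -0.8]
gripper_width: 0.0382
gripper_force: 0.0
```

Emit:
{"op": "step_arm", "data": {"rows": [{"dx":-0.07,"dy":0,"dz":0,"ax":0,"ay":0,"az":0},{"dx":-0.14,"dy":0,"dz":0,"ax":0,"ay":0,"az":0},{"dx":-0.21,"dy":0,"dz":0,"ax":0,"ay":0,"az":0},{"dx":-0.28,"dy":0,"dz":0,"ax":0,"ay":0,"az":0},{"dx":-0.3,"dy":0,"dz":0,"ax":0,"ay":0,"az":0}]}}

```text
clock: 25.5
tcp_pos: [0.4136, -0.0505, 0.3223]
tool_rot: [3.138, -0.11, -0.004]
ft_force: [-0.4, 0.7, 0.6]
gripper_width: 0.0387
gripper_force: 0.0
```

```bash
python3 tab.py; python3 lid.py; python3 -c "
from h import *
c=capture('scene');cv2.imwrite('pics/s6.png',cv2.resize(c['color'][150:290,300:460],None,fx=4,fy=4,interpolation=2))"
```

```text
top tab 30 [-69.9  -4.8 249.4] px 380.17 253.13
scene tab 48 [-77.2   2.8 242.8] px 366.06 200.15
tip [-223.8   -2.4  305.3] F [-0.2 -0.   0.5] t 25.6
lid angle deg ~ -0.2 ranges [-103.  -60.  207.] [103.  60. 223.]
```

View pics/s6.png

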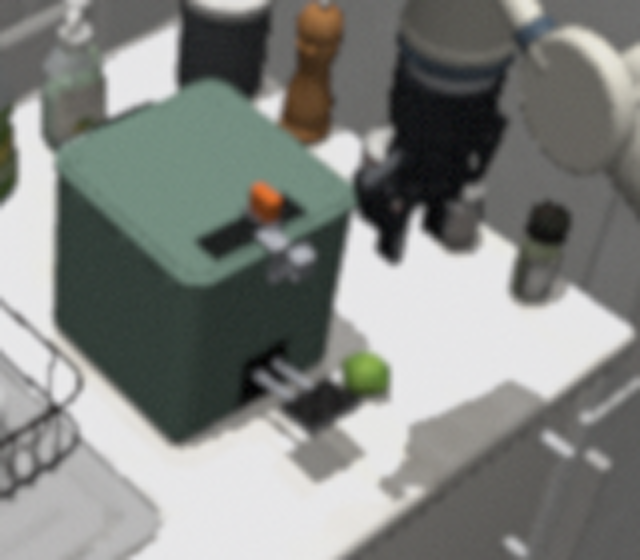

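The lid is shut, the tab (266,200) is back in its locked place with the bolt in the staple, and the lever is up. The lime (367,373) and the caddy haven't moved, and the gripper is clear.

```bash
python3 -c "
from rig import order
print(order.finish_job())"
```

```text
the job is handed in; nothing more can be done
None
```

The caddy was unlocked, held fully open for over 4 s, eased shut without slamming and locked again; in the last camera view the caddy and lime hadn't moved. The job was handed in at about 26 s of the 72 s allowed.

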